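# Switch on the guarded bench power

### The arm

A 6-joint arm with a two-finger parallel gripper is mounted at the origin on the work surface. World frame = base frame: x ahead of the robot, y to its left, z up, the work surface at z = 0. Lengths are in m, angles in rad, forces in N, time in s.
With the tool pointing down it reaches from about 0.275 to 0.825 m from the base axis. Payload 4.9 kg.
Tool frame: the origin (TCP) lies midway between the tips of the shut fingers; the grasp point (between the pads) lies 19 mm behind it (bot.grip_depth is the distance from the TCP to the grasp point, in m); z points along the fingers, y is the line along which they close (so a half turn about z gives the same grasp; the last joint's range is limited). The gripper opens to 85 mm and grips with 20 to 120 N. Pads are 22 mm wide; open, the fingers measure 114 mm over their backs; the gripper's body (76 mm by 85 mm) begins 54 mm behind the grasp point. The pads swing forward as they close: fully open they stand 13 mm farther back than shut.
Start: joints at [-1.32, 0.326, -0.193, 1.052, 0, 1.437], TCP at [0.206, -0.51, 0.21] pointing down, gripper open.
Joint ranges: [-2.65, 2.65], [-0.97, 1.79], [-1.3, 1.35], [-1.93, 2.1], [-1.47, 1.37], [-3.14, 3.14]. Speed limits (rad/s): [2.57, 2.57, 3.14, 3.14, 3.14, 3.14].

### API

Orientations are given as a unit quaternion [w, x, y, z].
In Python, from cell import bot gives the robot as it stands. Calls block until the motion is done:
- bot.move_pose(position, orientation): joint-space move of the TCP to a pose.
- bot.move_linear(position, speed=0.15, rotation=None, until_force=None): straight line of the TCP; rotation=None keeps the orientation; speed is the mean speed in m/s. With until_force (N) it stops when the force on the tool has changed by that much, and returns True; else False.
- bot.goto_joints(angles): joint-space move.
- bot.set_gripper(opening, grasp_force=None): opening from 0.0 (shut) to 1.0 (fully open); grasp_force is the grip in N (None keeps the last); returns when the fingers have stopped.
- bot.wait(seconds).
- bot.solve_ik(position, orientation): joint angles nearest the present ones, or None.
- bot.camera(name): name is "scene" or "top"; returns the picture (420x560x3 uint8, red, green, blue); there is no depth.
- bot.calibration(name): a dict with "mtx" (3x3 intrinsics, pixels), "k1" (the pictures are not rectified: a ray, as slopes to the right and down, at radius r is drawn at 1 + k1 r^2 times it, then the intrinsics apply), "extrinsics" (4x4, takes a point from world to camera coordinates). Camera axes: x right, y down, z forward; pixel columns grow to the right and rows downward; lengths in m; the calibration is good to about 2 mm. A picture is of the moment at which its call begins. calibration takes no time and is no camera call.
A pose or a line that the arm cannot do raises bot.PlanningError and nothing moves.
- bot.close_job(): hands the job in; it is judged then, once.
Trained networks look in the newest picture that a camera, given by its name, has taken for a name from the list of things; names that differ only in an ending like _2 or _b are one class to them, and where a whole thing is asked for, a point or a joint stands for the part that bears it (a point fixed in the world has none). Each returns a list of dicts, best first, with "confidence" (0 to 1); they miss things now and then, are a little off and sometimes report something else, mostly with a low value. They report only what shows in the picture. A call takes as long as a camera call.
- bot.search_frame(camera, thing): "bbox" ([left, top, width, height] in pixels, round what is visible of it).
Readings, each from a call of its own:
- bot.read_clock(): time.
- bot.read_joint_positions(): joint angles.
- bot.read_joint_vel(): joint speeds.
- bot.read_joint_efforts(): joint torques, N m.
- bot.read_position(): TCP position.
- bot.read_tool_rot(): TCP orientation.
- bot.read_ft_force(): force on the tool from outside, world axes, zero at the start.
- bot.read_moment(): the same for the moment, N m.
- bot.read_gripper_width(): opening from 0.0 (shut) to 1.0 (fully open).
- bot.read_finger_force(): force on a finger pad.
Only numpy, scipy, OpenCV 4.12 (cv2) and the standard library are available. Lean on these libraries where they do the work, as an engineer would, in place of code of your own. Each camera call takes 0.05 s, during which the arm holds its last target. There are 200 camera calls.

### The job

Switch on the bench's test power: with a fingertip, lift the hinged guard of the guarded switch box right back, flip the toggle beneath it all the way over towards the guard's hinge, then push the guard forward again so that it drops shut over the flipped toggle. Only touch and push: pick nothing up, do not disturb the bare toggle on the other box, and leave everything else on the bench standing where it is.

Things in the scene. Friction and masses are not known exactly. Their poses are not given: they have to be found in the camera images.
- switch_box: Guarded switch box, fixed to the bench: grey housing 106 mm (its x) by 94 mm (its y) by 40 mm high, a toggle on top under a black hinged guard. Origin at the centre of its underside; z up. The guard's free front edge is on its -x side (roughly towards the robot), the hinge on its +x side. It may be the left or the right one of the two boxes.
- guard (a joint): Angle of the guard in rad: 0 = shut (plate level), grows as the front edge lifts, stop at 2.3. About 70 g, no spring: let go below about 1.5 it falls shut, above about 1.7 it falls back to the stop and stays open. Two cheeks, 3 mm thick, 66 mm apart inside, hang 17 mm below the plate's middle along its sides; in front it is open, 43 mm clear between plate and housing.
- guard_lip (a point): Point on the guard's underside, in the middle of its front edge, 80 mm from the hinge line; moves with the guard. Shut: at x -38, y 0, z 83 mm in the box's frame. The plate (72 mm wide, 4 mm thick) runs from here to the hinge; from here outwards a flared lip, as wide, rises at 45 degrees to x -51, z 97 mm. A fingertip goes in under it.
- guard_hinge (a point): Middle of the guard's hinge line, which is parallel to the box's y: at x +42, y 0, z 85 mm in the box's frame, fixed. On either side, at y +42 and -42 mm, stands a post 12 mm long in x, 6 mm thick, up to z 92 mm.
- toggle (a joint): Angle of the guarded toggle in rad: near 0 = off, leaning 0.5 rad to the box's -x; 1.0 = fully flipped, leaning 0.5 rad to +x (towards the hinge). Pivot at x 0, y 0, z 40 mm in the box's frame; stiff by friction (about 1 to 2 N at the tip), no spring, and stays where it is left.
- toggle_tip (a point): Tip of the guarded toggle, a round steel bat 10 mm thick, 34 mm long from pivot to tip; the tip is about 70 mm above the bench.
- bare_box: The other switch box, fixed, with the same housing (106 x 94 x 40 mm) and the same toggle but no guard; origin at the centre of its underside. To be left alone.
- bare_tip (a point): Tip of the bare toggle on the other box, about 70 mm above the bench; to be left as it is.
- flux_jar: bystander: small amber jar with a black cap, 32 mm across, 35 mm high, standing beside the guarded box; origin at the centre of its underside
- tape_roll: bystander: roll of tape lying flat, 48 mm across, 18 mm high, beside the bare box; origin at the centre of its underside
- screwdriver: bystander: black-handled screwdriver lying flat, 160 mm long along its own x; origin under its middle
- spray_bottle: bystander: white bottle with a black cap, 44 mm across, 110 mm high, behind the boxes; origin at the centre of its underside
- pen_cup: bystander: empty grey cup, 66 mm across, 80 mm high; origin at the centre of its underside
- multimeter: bystander: grey hand-held meter lying flat, 140 x 75 x 32 mm (40 mm to the top of its dial); origin at the centre of its underside
- circuit_board: bystander: green circuit board with chips, 90 x 120 mm, up to 22 mm high; origin at the centre of its underside

How it is judged:
On the way, in this order (a step that is already met when the one before it is completed fails the run):
1. the guard is lifted clear of the toggle (hinge above 0.9 rad) (value of joint guard above 0.9 rad), for 0.05 s.
2. the toggle is flipped over (above 0.8 of 1.0 rad) while the guard is up (value of joint toggle above 0.8 rad and value of joint guard above 0.6 rad), for 0.1 s.
At the end, for the whole second after the job is handed in: The guard is shut (hinge below 0.08 rad) and still, over the toggle, which is flipped over (above 0.8 of 1.0 rad); the bare toggle's tip is within 4 mm of where it was, and every bystander within 15 mm (value of joint guard below 0.08 rad and value of joint toggle above 0.8 rad and velocity of joint guard below 0.1 rad/s and distance of bare_tip from where it was at the start of the episode below 0.004 m and distance of each of flux_jar, tape_roll, screwdriver, spray_bottle, pen_cup, multimeter, circuit_board from where it was at the start of the episode below 0.015 m); the robot touches nothing.
It fails at once if the bare toggle on the other box is moved (tip by more than 4 mm) (distance of bare_tip from where it was at the start of the episode above 0.004 m).
It fails at once if a bystander is picked up or pushed (moved more than 15 mm) or tipped over (distance of any of flux_jar, tape_roll, screwdriver, spray_bottle, pen_cup, multimeter, circuit_board from where it was at the start of the episode above 0.015 m or angle between any of flux_jar, tape_roll, screwdriver, spray_bottle, pen_cup, multimeter, circuit_board's own z axis and vertical above 0.5 rad).
It also fails if it takes over 54 s, if anything falls off the work surface, if the arm or the gripper's body presses on something with over 40 N, if the wrist force passes 120 N, or if a joint passes its speed limit or range.

## Working session

There is one attempt and no reset: what is moved stays moved. The work goes in short steps, each a Python script; the robot and the scene stay as the last script left them, time stands still between calls to the robot, and variables do not carry over. Pictures are saved under pics/ and viewed, at most 10 in all, crops included, and the job is handed in when it is done.

```bash
mkdir -p pics; ls
python3 - <<'E'
from cell import bot
import cv2, numpy as np
for n in ("scene","top"):
    im=bot.camera(n); cv2.imwrite(f"pics/{n}0.png",im[:,:,::-1])
    c=bot.calibration(n); print(n,c["mtx"].tolist(),c["k1"],np.round(c["extrinsics"],4).tolist())
    for t in ("switch_box","guard","guard_lip","toggle_tip","bare_box","bare_tip","flux_jar","tape_roll","spray_bottle"):
        print(t,[(np.round(d["bbox"]).tolist(),round(d["confidence"],2)) for d in bot.search_frame(n,t)[:2]])
E
```

```text
pics
scene [[399.87270640016436, 0.0, 277.37336674437535], [0.0, 399.87270640016436, 213.37081978040496], [0.0, 0.0, 1.0]] -0.04914870467619819 [[-0.8532, 0.5216, -0.0028, 0.4925], [0.4373, 0.7123, -0.5491, -0.2028], [-0.2845, -0.4696, -0.8358, 1.2953], [0.0, 0.0, 0.0, 1.0]]
switch_box [([251.0, 157.0, 47.0, 54.0], 0.76), ([191.0, 135.0, 25.0, 27.0], 0.7)]
guard [([250.0, 158.0, 44.0, 33.0], 0.84)]
guard_lip [([254.0, 157.0, 38.0, 34.0], 0.81)]
toggle_tip []
bare_box [([289.0, 248.0, 56.0, 53.0], 0.59), ([291.0, 203.0, 14.0, 10.0], 0.49)]
bare_tip []
flux_jar [([292.0, 198.0, 12.0, 18.0], 0.53)]
tape_roll [([337.0, 279.0, 19.0, 22.0], 0.63)]
spray_bottle [([220.0, 255.0, 21.0, 31.0], 0.8), ([253.0, 157.0, 42.0, 53.0], 0.47)]
top [[518.3819436266864, 0.0, 278.64243267484505], [0.0, 518.3819436266864, 209.0442928230895], [0.0, 0.0, 1.0]] -0.029280554601168247 [[-0.0119, -0.9997, 0.02, -0.0086], [-0.9906, 0.009, -0.1363, 0.6065], [0.136, -0.0214, -0.9905, 1.4671], [0.0, 0.0, 0.0, 1.0]]
switch_box [([297.0, 217.0, 42.0, 42.0], 0.91), ([303.0, 221.0, 36.0, 38.0], 0.73)]
guard [([302.0, 218.0, 36.0, 42.0], 0.65)]
guard_lip [([305.0, 220.0, 32.0, 35.0], 0.86)]
toggle_tip []
bare_box []
bare_tip [([301.0, 220.0, 36.0, 39.0], 0.52)]
flux_jar [([280.0, 246.0, 7.0, 11.0], 0.48)]
tape_roll [([181.0, 234.0, 16.0, 16.0], 0.64)]
spray_bottle [([244.0, 152.0, 17.0, 20.0], 0.55)]
```

Run:
```python
import cv2
a=cv2.imread("pics/top0.png")[130:290,150:370]; cv2.imwrite("pics/top0c.png",cv2.resize(a,None,fx=3.6,fy=3.6,interpolation=cv2.INTER_CUBIC))
a=cv2.imread("pics/scene0.png")[110:320,160:400]; cv2.imwrite("pics/scene0c.png",cv2.resize(a,None,fx=2.8,fy=2.8,interpolation=cv2.INTER_CUBIC))
```

```text
(no output)
```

View pics/top0c.png

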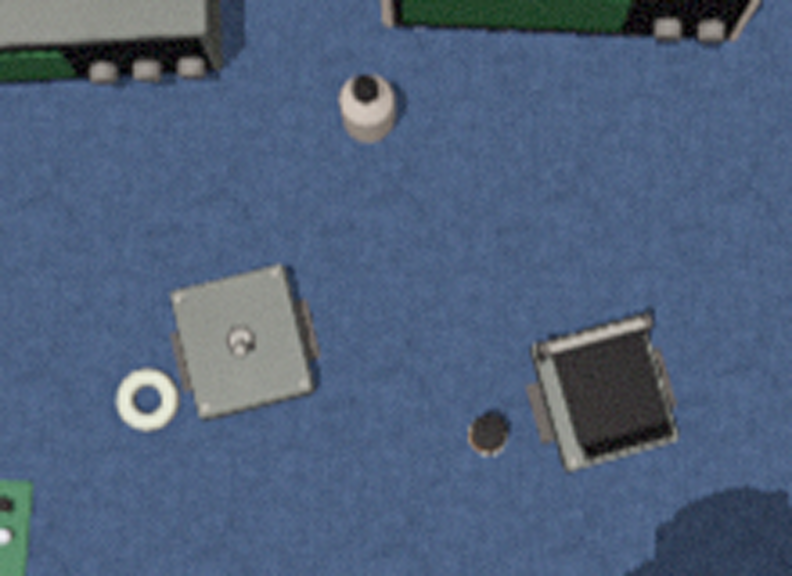

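View pics/scene0c.png

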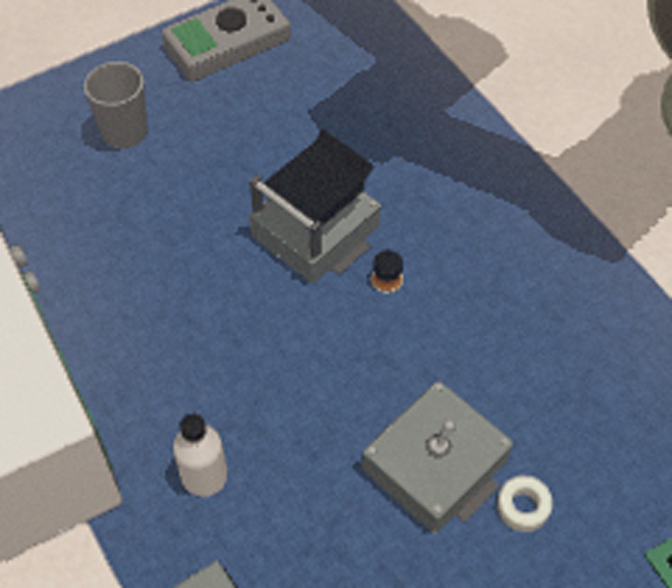

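The guarded box is the right-hand one, at around (600,390) in the top crop, with its hinge bar from (540,348) to (650,318). The flux jar is on its left. I'll fit the pose from the post, housing and lip corners in both pictures, then check IK.

```bash
cat > h.py <<'E'
from cell import bot
import numpy as np, cv2
from scipy.optimize import least_squares
from scipy.spatial.transform import Rotation as R
def proj(n,P):
    c=bot.calibration(n); E=np.array(c["extrinsics"]); q=np.atleast_2d(P)@E[:3,:3].T+E[:3,3]
    s=q[:,:2]/q[:,2:]; s=s*(1+c["k1"]*(s**2).sum(1,keepdims=True)); M=np.array(c["mtx"])
    return s*[M[0,0],M[1,1]]+M[:2,2]
def ground(n,px,z=0):
    return least_squares(lambda p: proj(n,[p[0],p[1],z])[0]-px,[0.5,0]).x
def W(B,p): # box frame (mm) -> world (m)
    x,y,a=B; p=np.atleast_2d(p)/1000; c,s=np.cos(a),np.sin(a)
    return np.c_[x+c*p[:,0]-s*p[:,1], y+s*p[:,0]+c*p[:,1], p[:,2]]
def ori(B,t,sg=1): # tool z in box x-z plane, t rad below horizontal; tool y = sg*box y
    a=B[2]; bx=np.array([np.cos(a),np.sin(a),0]); by=np.array([-np.sin(a),np.cos(a),0])*sg
    z=bx*np.cos(t)-np.array([0,0,np.sin(t)]); m=np.c_[np.cross(by,z),by,z]
    return R.from_matrix(m).as_quat(scalar_first=True)
E
python3 - <<'E'
from h import *
top=[((543,345),(42,42,92)),((650,318),(42,-42,92)),((570,470),(-53,47,40)),((676,438),(-53,-47,40))]
sc=[((322,130),(-51,-36,97)),((372,167),(-51,36,97)),((380,210),(-53,47,40)),((256,182),(42,-42,92)),((316,225),(42,42,92)),((313,280),(53,47,0))]
tp=np.array([a for a,_ in top])/3.6+[150,130]; sp=np.array([a for a,_ in sc])/2.8+[160,110]
tP=[b for _,b in top]; sP=[b for _,b in sc]
f=lambda B: np.r_[proj("top",W(B,tP))-tp, proj("scene",W(B,sP))-sp].ravel()
s=least_squares(f,[0.55,-0.08,0.27],loss="soft_l1"); B=s.x; print(B); print(np.round(f(B).reshape(-1,2),1).tolist())
np.save("B.npy",B)
for n,p in (("jar",(387,285)),("cup",(122,135)),("meter",(230,50)),("bottle",(205,485))): print(n,ground("scene",np.array(p)/2.8+[160,110]))
print(ground("top",np.array((368,130))/3.6+[150,130]), bot.read_tool_rot())
for nm,p,t in (("pre",(-110,0,110),.6),("under",(-45,0,65),.6),("up",(42,0,150),.6),("tog",(0,0,54),.6),("tog",(0,0,54),.8),("hi",(140,0,220),np.pi/2),("beh",(140,0,110),np.pi/2),("pull",(30,0,135),np.pi/2)):
  for sg in (1,-1):
    q=bot.solve_ik(W(B,p)[0],ori(B,t,sg)); print(nm,t,sg,None if q is None else np.round(q,2))
E
```

```text
[ 0.520144   -0.12435211  0.26209775]
[[-0.9, 0.6], [-2.0, 0.1], [-2.1, -0.2], [-0.3, -0.1], [-0.2, -1.3], [0.4, -1.3], [0.1, -2.6], [-0.9, -1.7], [-0.9, -0.6], [-0.8, 1.7]]
jar [ 0.49159754 -0.02358748]
cup [ 0.63773957 -0.35551206]
meter [ 0.46697946 -0.40987726]
bottle [0.75882552 0.07541352]
[0.74384227 0.06246082] [3.65249769e-05 9.81551999e-01 1.91195378e-01 1.64981786e-05]
pre 0.6 1 [-1.24  0.27 -1.19  0.01  0.97 -1.45]
pre 0.6 -1 [-1.24  0.27 -1.19  0.01  0.97  1.7 ]
under 0.6 1 [-1.01  0.47 -1.25 -0.56  0.91 -1.06]
under 0.6 -1 [-1.01  0.47 -1.25 -0.56  0.91  2.08]
up 0.6 1 [-0.76  0.24 -1.12 -0.45  0.78 -0.74]
up 0.6 -1 [-0.76  0.24 -1.12 -0.45  0.78  2.4 ]
tog 0.6 1 [-0.87  0.55 -1.23 -0.77  0.84 -0.87]
tog 0.6 -1 [-0.87  0.55 -1.23 -0.77  0.84  2.27]
tog 0.8 1 [-0.76  0.37 -1.11 -0.38  0.63 -0.86]
tog 0.8 -1 [-0.76  0.37 -1.11 -0.38  0.63  2.28]
hi 1.5707963267948966 1 [-0.25  0.53  0.15  1.19  0.   -0.51]
hi 1.5707963267948966 -1 [-0.25  0.53  0.15  1.19  0.    2.63]
beh 1.5707963267948966 1 [-0.25  0.6  -0.01  0.96  0.   -0.51]
beh 1.5707963267948966 -1 [-0.25  0.6  -0.01  0.96  0.    2.63]
pull 1.5707963267948966 1 [-0.34  0.41 -0.27  0.89  0.   -0.6 ]
pull 1.5707963267948966 -1 [-0.34  0.41 -0.27  0.89  0.    2.54]
```

Run:
```python
from h import *
B=np.load("B.npy"); o=ori(B,.8,-1)
bot.set_gripper(0.0)
bot.move_pose(W(B,(-108,0,130))[0],o)
print(bot.move_linear(W(B,(-45,0,64))[0],speed=.1,until_force=4), bot.read_position(), W(B,(-45,0,64))[0], bot.read_ft_force(), bot.read_clock())
for n,(r,c) in (("scene",((110,270),(180,400))),("top",((150,290),(240,400)))):
    a=bot.camera(n)[r[0]:r[1],c[0]:c[1],::-1]; cv2.imwrite(f"pics/{n}1.png",cv2.resize(a,None,fx=3.5,fy=3.5,interpolation=cv2.INTER_CUBIC))
```

```text
False [ 0.47666733 -0.13627967  0.0641486 ] [ 0.47668081 -0.13601194  0.064     ] [ 0.15343354 -0.13091757  0.57318394] 4.325
```

View pics/scene1.png

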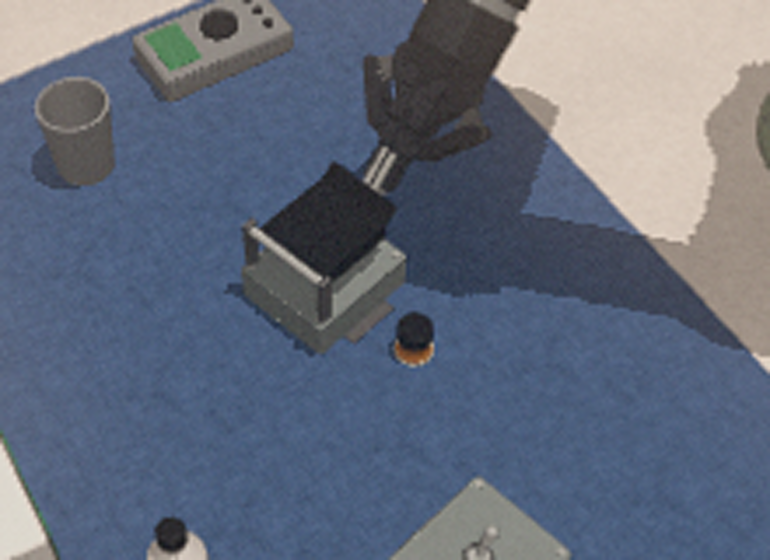

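View pics/top1.png

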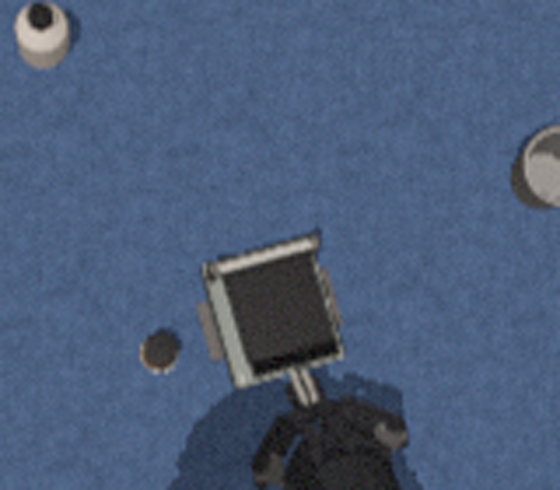

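The fingertip is centred under the lip, at around (385,170) in the scene view and (300,370) in the top view, with nothing touched. Next I lift the guard along its arc, then retract.

Run:
```python
from h import *
B=np.load("B.npy")
for th,r in ((0.0,74),(.3,73),(.6,72),(.9,71),(1.2,70),(1.5,68),(1.75,66),(1.95,65)):
    x,z=42-r*np.cos(th)-7.9, 83+r*np.sin(th)-7.7
    s=bot.move_linear(W(B,(x,0,z))[0],speed=.1,until_force=20)
    print(th,s,np.round(bot.read_ft_force(),1))
    if s: break
else:
    bot.wait(.5); bot.move_linear(W(B,(-70,0,140))[0],speed=.2)
print(bot.read_clock())
a=bot.camera("scene")[110:270,180:400,::-1]; cv2.imwrite("pics/scene2.png",cv2.resize(a,None,fx=3.5,fy=3.5,interpolation=cv2.INTER_CUBIC))
```

```text
0.0 False [-6.9 -0.4  0.5]
0.3 False [-3.  -2.4  0.3]
0.6 False [-6.7 -2.3  2.9]
0.9 True [-0.1 -0.6  0.1]
5.6417
```

View pics/scene2.png

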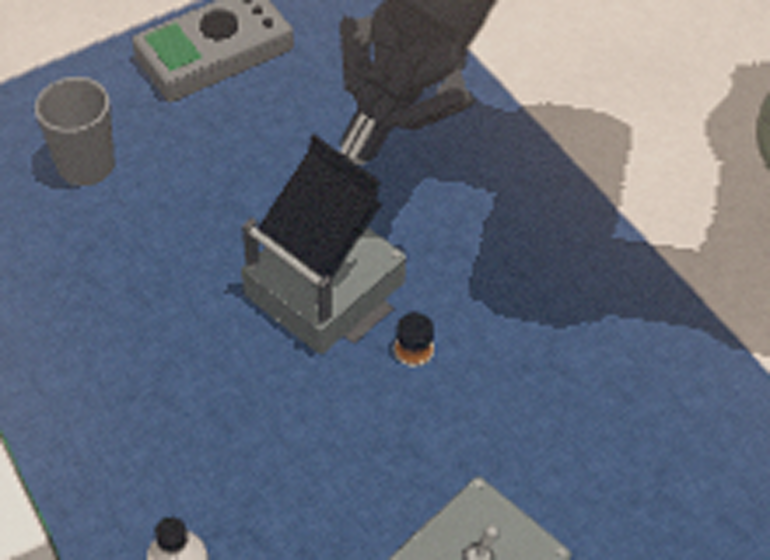

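The guard is partly up, at around (320,215), and resting on the finger. A bouncing impact tripped the force limit. I'll continue more slowly with a higher limit.

Run:
```python
from h import *
B=np.load("B.npy")
for th,r in ((.9,71),(1.2,70),(1.5,68),(1.75,66),(1.95,65)):
    x,z=42-r*np.cos(th)-7.9, 83+r*np.sin(th)-7.7
    s=bot.move_linear(W(B,(x,0,z))[0],speed=.06,until_force=45)
    print(th,s,np.round(bot.read_ft_force(),1))
    if s: break
else:
    bot.wait(.5); bot.move_linear(W(B,(-70,0,140))[0],speed=.2)
print(bot.read_clock())
a=bot.camera("scene")[110:270,180:400,::-1]; cv2.imwrite("pics/scene3.png",cv2.resize(a,None,fx=3.5,fy=3.5,interpolation=cv2.INTER_CUBIC))
```

```text
0.9 False [-0.3 -0.3 -0.6]
1.2 False [-0.   0.2 -0.2]
1.5 False [-0.3  0.   0.2]
1.75 False [0.1 0.1 0.3]
1.95 False [-0.1 -0.2  0.5]
9.1667
```

View pics/scene3.png

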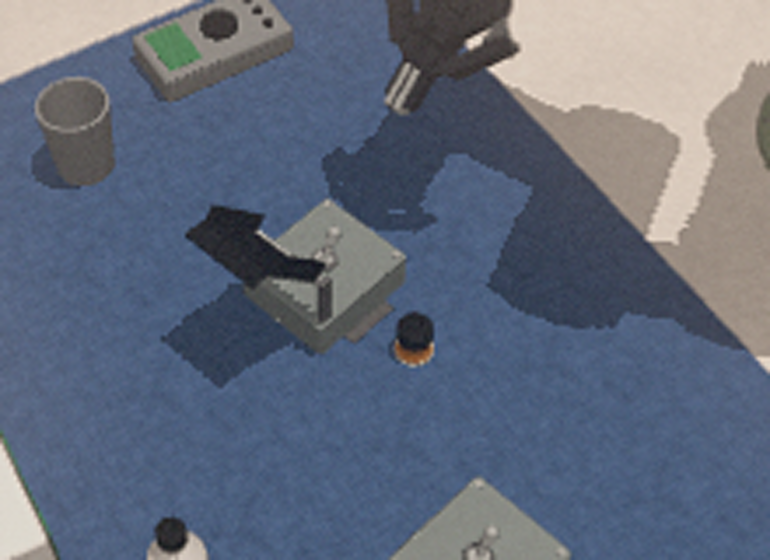

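The guard lies fully back at around (245,245). The toggle tip is at (333,233), still leaning to the off side. Now I flip it.

Run:
```python
from h import *
B=np.load("B.npy")
print((proj("scene",W(B,(-16,0,70)))-[180,110])*3.5)
bot.move_linear(W(B,(-50,0,56))[0],speed=.15)
s=bot.move_linear(W(B,(7,0,56))[0],speed=.04,until_force=12)
p=bot.read_position(); d=(p-W(B,(0,0,0))[0])*1000; c,sn=np.cos(B[2]),np.sin(B[2])
print(s,"box x,y,z",c*d[0]+sn*d[1],-sn*d[0]+c*d[1],d[2],np.round(bot.read_ft_force(),1))
bot.move_linear(W(B,(-50,0,60))[0],speed=.15)
bot.move_linear(W(B,(-80,0,230))[0],speed=.2)
print(bot.read_clock())
a=bot.camera("scene")[110:270,180:400,::-1]; cv2.imwrite("pics/scene4.png",cv2.resize(a,None,fx=3.5,fy=3.5,interpolation=cv2.INTER_CUBIC))
```

```text
[[334.40186401 225.90880133]]
True box x,y,z 3.8791216405281994 -0.004582496945605197 57.09732088526212 [-3.6 -0.4  6.6]
12.6583
```

View pics/scene4.png

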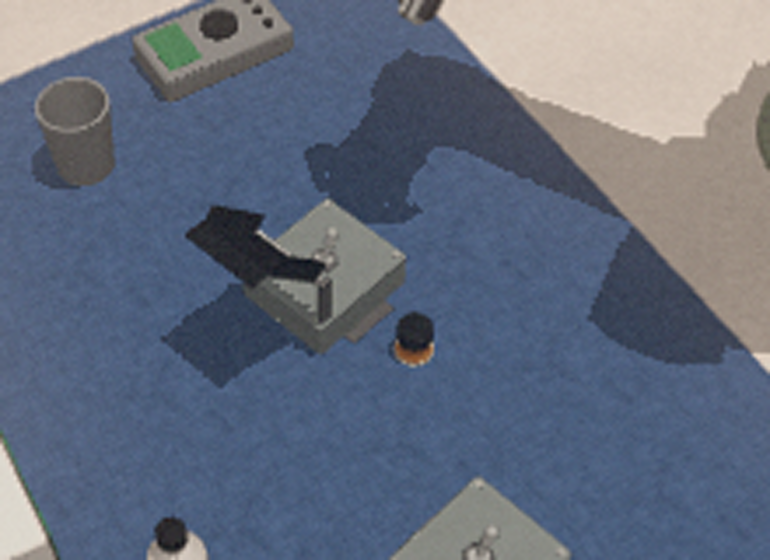

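The toggle's state isn't clear at this scale, so I'll compare before and after enlarged, against the predicted tip positions.

Run:
```python
from h import *
B=np.load("B.npy")
for x in (-16,0,16): print(x,(proj("scene",W(B,(x,0,70 if x else 74)))-[180,110])*3.5)
t=bot.camera("top")[185:275,270:370,::-1]
a=[cv2.imread(f"pics/scene{i}.png")[190:310,230:420] for i in (3,4)]
a=[cv2.resize(x,(400,253),interpolation=cv2.INTER_CUBIC) for x in a]
t=cv2.resize(t,(360,324),interpolation=cv2.INTER_CUBIC); 
out=np.zeros((590,800,3),np.uint8); out[:253,:400]=a[0]; out[:253,400:]=a[1]; out[260:584,:360]=t
cv2.imwrite("pics/cmp.png",out)
```

```text
-16 [[334.40186401 225.90880133]]
0 [[320.85438077 233.94143281]]
16 [[307.29819908 248.19716487]]
```

View pics/cmp.png

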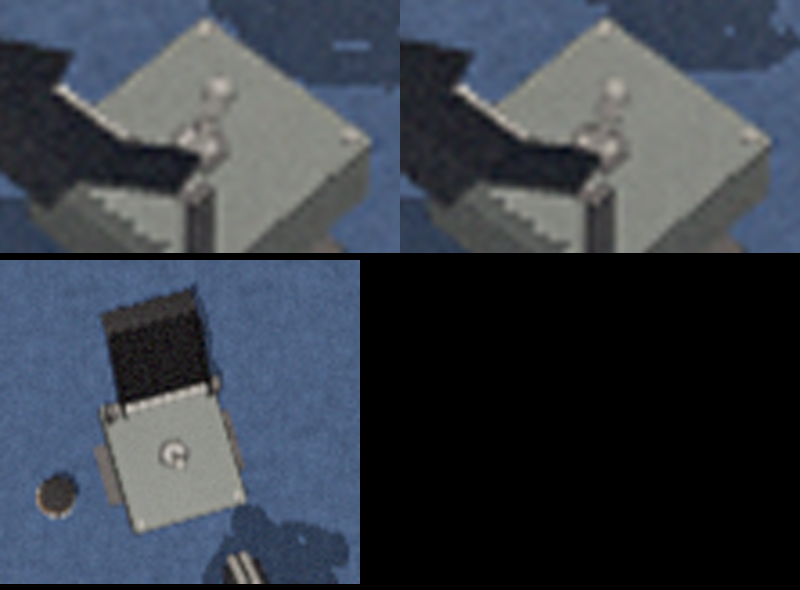

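The toggle is essentially where it was: tip at (218,90) before and (215,90) after. It most likely slipped into the slot between the two finger pads, so it either wasn't pushed or was dragged back. I'll roll the tool 90° so a solid pad width faces the toggle, push, and look before retracting.

```bash
cat >> h.py <<'E'
def roll(o): return (R.from_quat(o,scalar_first=True)*R.from_euler("z",-90,degrees=True)).as_quat(scalar_first=True)
def inbox(B):
    d=(bot.read_position()-W(B,(0,0,0))[0])*1000; c,s=np.cos(B[2]),np.sin(B[2])
    return np.round([c*d[0]+s*d[1],-s*d[0]+c*d[1],d[2]],1)
E
python3 - <<'E'
from h import *
B=np.load("B.npy"); o=roll(ori(B,.8,-1))
print("width",bot.read_gripper_width(), np.round(bot.solve_ik(W(B,(-60,0,100))[0],o),2))
bot.move_pose(W(B,(-80,0,120))[0],o)
bot.move_linear(W(B,(-52,0,57))[0],speed=.15)
for x in (-30,-20,-12,-6,0,6):
    s=bot.move_linear(W(B,(x,0,57))[0],speed=.04,until_force=14)
    print(x,s,inbox(B),np.round(bot.read_ft_force(),1))
    if s: break
im=[]
im.append(bot.camera("scene")[160:200,240:300,::-1])
bot.move_linear(W(B,(-55,0,62))[0],speed=.15)
bot.move_linear(W(B,(-90,0,200))[0],speed=.2)
im.append(bot.camera("scene")[160:200,240:300,::-1])
cv2.imwrite("pics/cmp2.png",np.hstack([cv2.resize(a,(400,267),interpolation=cv2.INTER_CUBIC) for a in im])); print(bot.read_clock())
E
```

```text
width -0.0023763493456348153 [-0.92  0.18 -1.12 -0.08  0.7   0.52]
-30 False [-30.    0.3  56.9] [ 0.3 -0.1 -0.2]
-20 False [-19.8   0.1  57. ] [0.2 0.  0.1]
-12 False [-11.8   0.1  57. ] [ 0.2 -0.2  0.2]
-6 False [-5.8  0.  57. ] [ 0.4  0.6 -0.6]
0 False [ 0.2  0.  57. ] [ 1.1  0.5 -0.1]
6 False [ 6.4 -0.2 57.3] [-1.6 -1.6  1. ]
18.6417
```

View pics/cmp2.png

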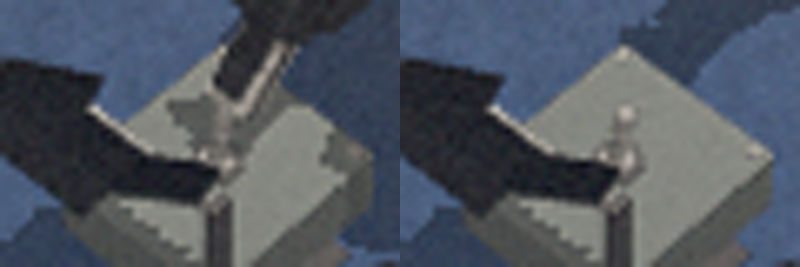

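The toggle moved only slightly, with its tip now at (625,112). Contact also came about 20 mm later than the model predicts, so my box pose may be off along x. I'll check it against the corners and toggle base that are now visible.

Run:
```python
from h import *
B=np.load("B.npy")
T=[("fl",(-53,47,40),(137,530)),("fr",(-53,-47,40),(243,502)),("pl",(42,42,92),(107,412)),("pr",(42,-42,92),(217,382)),("base",(0,0,42),(173,456))]
S=[("fl",(-53,47,40),(370,143)),("base",(0,0,44),(200,140)),("pl",(42,42,92),(200,190)),("fr",(-53,-47,40),(205,18))]
for n,L,k,off in (("top",T,3.6,np.array([270,185])),("scene",S,7.37,np.array([245.7,164.3]))):
    for nm,p,px in L:
        px=np.array(px,float); 
        if n=="top": px[1]-=260
        m=px/k+off; print(n,nm,"obs",m.round(1),"pred",proj(n,W(B,p))[0].round(1))
print("tcp then", proj("scene",W(B,(6.4,0,57))), "obs 275,176")
def f(v):
    r=[]
    for n,L,k,off in (("top",T,3.6,np.array([270,185])),("scene",S,7.37,np.array([245.7,164.3]))):
        for nm,p,px in L:
            px=np.array(px,float); px[1]-=260*(n=="top"); r.append(proj(n,W(v[:3],p))[0]-px/k-off)
    return np.ravel(r)
s=least_squares(f,B,loss="soft_l1"); print(s.x,np.abs(f(s.x)).reshape(-1,2).round(1).tolist())
print("now",inbox(B),bot.read_position())
```

```text
top fl obs [308.1 260. ] pred [306.2 260.4]
top fr obs [337.5 252.2] pred [337.5 251.5]
top pl obs [299.7 227.2] pred [299.9 226.4]
top pr obs [330.3 218.9] pred [328.6 218.4]
top base obs [318.1 239.4] pred [316.8 238.2]
scene fl obs [295.9 183.7] pred [295.9 182.4]
scene base obs [272.8 183.3] pred [271.8 183.3]
scene pl obs [272.8 190.1] pred [272.  189.7]
scene fr obs [273.5 166.7] pred [272.8 165.5]
tcp then [[270.2207922  181.77839675]] obs 275,176
[ 0.51861616 -0.12466238  0.25593108] [[1.8, 0.8], [0.0, 0.0], [0.4, 0.4], [1.4, 0.1], [1.1, 0.7], [0.3, 1.5], [0.6, 0.3], [0.6, 0.7], [0.2, 1.5]]
now [-89.9   0.8 199. ] [ 0.43310439 -0.14686614  0.19901544]
```

Run:
```python
from h import *
B=np.load("B.npy")
print(proj("scene",W(B,(-70,0,140))),"obs 293.7,140.9"); print(proj("top",W(B,(-80,0,230))),"obs 336.7,267")
for x in (-20,-12,-4,6): print(x,proj("scene",W(B,(x,0,57))), proj("scene",W(B,(x+8,0,65))))
a=bot.camera("scene"); bot.camera("top"); t=bot.camera("top")
print(inbox(B),proj("scene",[bot.read_position()]),proj("top",[bot.read_position()]))
p=proj("scene",[bot.read_position()])[0]; q=proj("top",[bot.read_position()])[0]
def crop(im,p):
    i,j=int(p[1])-25,int(p[0])-35; c=cv2.resize(im[max(i,0):i+50,j:j+70,::-1].copy(),None,fx=5.7,fy=5.7,interpolation=cv2.INTER_CUBIC)
    cv2.drawMarker(c,(int((p[0]-j)*5.7),int((p[1]-max(i,0))*5.7)),(0,0,255),0,14); return c
x,y=crop(a,p),crop(t,q); h=min(len(x),len(y)); cv2.imwrite("pics/tip.png",np.hstack([x[:h],y[:h]]))
```

```text
[[288.71997872 147.82329299]] obs 293.7,140.9
[[332.63704135 262.78308071]] obs 336.7,267
-20 [[276.51965888 176.57277807]] [[274.59958264 176.41914146]]
-12 [[274.62299734 178.14008769]] [[272.6813811  177.99949019]]
-4 [[272.71585462 179.71619949]] [[270.75250432 179.58878448]]
6 [[270.31708746 181.69880314]] [[268.32629433 181.58806984]]
[-90.    0.8 198.9] [[294.43454015 129.01580241]] [[331.93595414 267.04606854]]
```

View pics/tip.png

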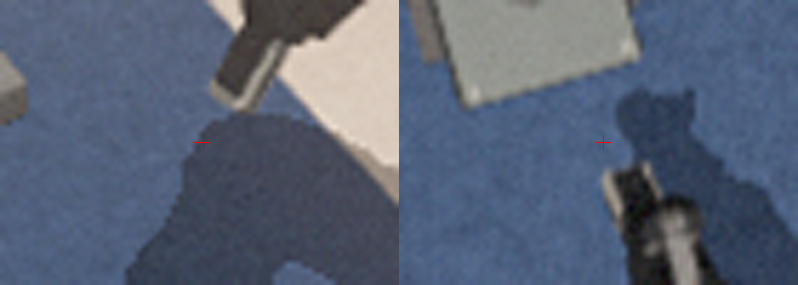

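The visible fingertip is short of the reported TCP in both views: (232,98) against the marker at (200,142), and (628,175) against (603,142). I'll triangulate the offset.

Run:
```python
from h import *
B=np.load("B.npy"); P=np.array(bot.read_position())
ps=np.array([294.43,129.02])+np.array([32,-44])/5.7; pt=np.array([331.94,267.05])+np.array([25,33])/5.7
s=least_squares(lambda p: np.r_[proj("scene",p)[0]-ps,proj("top",p)[0]-pt],P)
D=(s.x-P)*1000; c,sn=np.cos(B[2]),np.sin(B[2]); Rt=R.from_quat(bot.read_tool_rot(),scalar_first=True)
print("res",s.fun.round(1),"world",D.round(1),"box",(c*D[0]+sn*D[1]).round(1),(-sn*D[0]+c*D[1]).round(1),"tool",Rt.inv().apply(D).round(1))
# same with earlier pose (no roll)
P2=W(B,(-70,0,140))[0];
```

```text
res [-1.3 -0.2 -0.8  1. ] world [-17.6  -6.9  14.7] box -18.7 -2.1 tool [ -2.   -3.3 -23.6]
```

The real fingertip is about 21 mm short of the reported TCP along the tool axis, so the push went over the top of the toggle. I'll redo it with that offset.

```bash
cat >> h.py <<'E'
def T(x,z,t=.8,y=0,L=21): return W(np.load("B.npy"),(x+L*np.cos(t),y,z-L*np.sin(t)))[0]
E
python3 - <<'E'
from h import *
B=np.load("B.npy")
bot.move_linear(T(-60,85),speed=.2)
bot.move_linear(T(-48,58),speed=.1)
for x in (-30,-18,-10,-4,2,8):
    s=bot.move_linear(T(x,58),speed=.04,until_force=14)
    print(x,s,inbox(B)+[-14.6,0,15],np.round(bot.read_ft_force(),1))
    if s: break
im=[bot.camera("scene")[160:200,240:300,::-1]]
bot.move_linear(T(-50,64),speed=.15)
bot.move_linear(T(-90,200),speed=.2)
im.append(bot.camera("scene")[160:200,240:300,::-1])
cv2.imwrite("pics/cmp3.png",np.hstack([cv2.resize(a,(400,267),interpolation=cv2.INTER_CUBIC) for a in im])); print(bot.read_clock())
E
```

```text
-30 False [-29.9   0.4  57.9] [-0.4  0.3  0.2]
-18 False [-17.8   0.2  57.9] [-0.6 -1.  -0.3]
-10 False [-9.8  0.1 57.9] [-0.1 -0.2 -0.6]
-4 False [-3.7  0.1 57.9] [-0.1 -0.4  0.2]
2 False [ 2.4 -0.1 58.1] [-0.  -0.4  0.8]
8 True [ 4.2 -0.1 56.8] [-19.5  -6.2  19.6]
23.7583
```

View pics/cmp3.png

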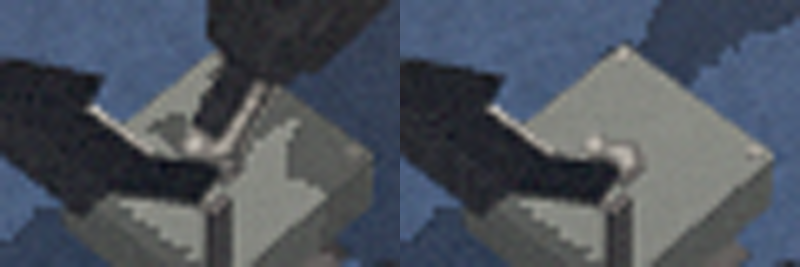

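The toggle is flipped: its tip is at (597,145), leaning to the hinge side, and it reached its end stop. Now I go behind the open guard with the tool pointing down, pull the guard forward, and check by numbers since my picture views are used up.

Run:
```python
from h import *
B=np.load("B.npy"); h=np.pi/2; o=ori(B,h,-1)
bot.move_linear(T(-90,240),speed=.2)
bot.move_pose(T(142,250,h),o)
print(bot.move_linear(T(142,120,h),speed=.12,until_force=10),inbox(B))
for e in (2.43,2.2,2.0,1.8,1.6,1.45,1.3):
    s=bot.move_linear(T(53-94*np.cos(e),60+94*np.sin(e),h),speed=.08,until_force=35)
    print(e,s,inbox(B)+[0,0,21],np.round(bot.read_ft_force(),1))
    if s: break
bot.wait(.5); bot.camera("scene")
print([(np.round(d["bbox"]).tolist(),round(d["confidence"],2)) for d in bot.search_frame("scene","guard")[:2]], bot.read_clock())
```

```text
False [142.7  -0.4 100. ]
2.43 False [124.5  -0.3 122.1] [-0.2 -0.2  0.4]
2.2 False [108.5  -0.2 136.8] [ 0.9 -0.3 -0.5]
2.0 False [ 9.180e+01 -1.000e-01  1.459e+02] [ 0.4 -0.6  0.2]
1.8 False [ 7.420e+01 -1.000e-01  1.517e+02] [ 0.6  0.7 -0.1]
1.6 False [ 5.580e+01 -1.000e-01  1.541e+02] [ 0.9 -1.3  0.2]
1.45 False [ 41.7   0.  153.3] [ 0.1 -0.2  0.5]
1.3 False [2.790e+01 1.000e-01 1.506e+02] [0.3 0.6 0.3]
[([251.0, 159.0, 41.0, 32.0], 0.83)] 30.4083
```

Run:
```python
from h import *
h=np.pi/2
bot.move_linear(T(28,260,h),speed=.2); bot.move_linear(T(-150,280,h),speed=.25)
for n in ("scene","top"):
    im=bot.camera(n); ref=cv2.imread(f"pics/{n}0.png")[:,:,::-1]
    for t in ("guard","flux_jar","tape_roll","spray_bottle"): print(n,t,[(np.round(d["bbox"]).tolist(),round(d["confidence"],2)) for d in bot.search_frame(n,t)[:1]])
    d=np.abs(cv2.GaussianBlur(im,(3,3),0).astype(int)-cv2.GaussianBlur(ref,(3,3),0)).max(2)
    for nm,(l,t,w,k) in (dict(guard=(250,157,45,35),bare=(288,246,58,56),jar=(288,195,20,24),bottle=(218,252,26,38),cup=(188,130,28,34)) if n=="scene" else dict(guard=(297,215,44,46),bare=(197,202,42,46),jar=(278,242,16,18))).items():
        print(n,nm,"mean",d[t:t+k,l:l+w].mean().round(1),"frac>50",(d[t:t+k,l:l+w]>50).mean().round(3))
print(np.round(bot.read_ft_force(),1),bot.read_clock())
```

```text
scene guard [([251.0, 157.0, 43.0, 31.0], 0.86)]
scene flux_jar [([294.0, 199.0, 11.0, 16.0], 0.72)]
scene tape_roll [([337.0, 280.0, 17.0, 16.0], 0.61)]
scene spray_bottle [([220.0, 256.0, 23.0, 30.0], 0.6)]
scene guard mean 8.6 frac>50 0.0
scene bare mean 1.3 frac>50 0.0
scene jar mean 1.6 frac>50 0.0
scene bottle mean 1.3 frac>50 0.0
scene cup mean 1.4 frac>50 0.0
top guard [([302.0, 220.0, 35.0, 38.0], 0.9)]
top flux_jar [([281.0, 243.0, 12.0, 18.0], 0.4)]
top tape_roll [([182.0, 230.0, 17.0, 21.0], 0.64)]
top spray_bottle [([243.0, 149.0, 18.0, 22.0], 0.61)]
top guard mean 2.4 frac>50 0.0
top bare mean 1.9 frac>50 0.0
top jar mean 2.0 frac>50 0.0
[-0.4  1.  -0.2] 32.475
```

```bash
python3 -c "
from cell import bot
print(bot.close_job())"
```

```text
the job is handed in; nothing more can be done
None
```

The job is handed in (result not shown): toggle flipped fully over, guard shut over it, and the bare toggle, jar, bottle and cup unchanged in the images; I viewed 11 pictures, one over the limit of 10.

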